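Put the card reader and flash drive behind the drawer divider and hook the lid down

TASK

The lidded side compartment of the open drawer is where the USB bits live: lift the white card reader and the flash drive with the key ring over the divider and lay each flat on the compartment floor, next to the plastic stick already in there and not on top of anything. Then shut the lid and swing its brass hook fully home in the eye so the lid is held down. Leave the stick and everything else where it is, and keep the hook swung clear until the lid is down.

Things in the scene. Friction and masses are not known exactly. Their poses are not given: they have to be found in the camera images.
- drawer: Pine drawer pulled out of a low drawer unit; it does not move. Origin on the desk (z = 0) under the drawer's middle; x points to the unit (away from the robot at yaw 0), y to the robot's left. Floor top 22 mm up; walls and divider reach 70 mm, the front (x -143 to -125 mm) 76 mm. The open main compartment spans, inside, x -125 to 125, y -185.5 to 54.5 mm. Past x = 179 mm: the unit, 108 mm high.
- lip (a point): Middle of the top of the divider (the retaining lip) between the main and the lidded side compartment, 70 mm up, 48 mm above the drawer floor. The divider is 16 mm thick and runs along the drawer's x; axes as the drawer's.
- side_floor (a point): Centre of the lidded side compartment's floor, 22 mm up. Inside it measures 250 mm (drawer's x) by 115 mm (drawer's y), with the lip on its -y side, the outer wall with the lid's hinge on its +y side and 48 mm deep walls all round. Axes as the drawer's.
- lid (a joint): Hinge of the pine lid over the side compartment, rad: 0 = shut, flush with the divider; 1.57 = upright along the outer wall; stop at 1.75 (leaning outward). It starts open. A friction hinge: it stays where it is left and does not fall; 1 to 3 N at its free edge moves it. Gripper and things can bump into it.
- lid_hinge (a point): Middle of the lid's hinge axis, on top of the outer wall, 70 mm up; the axis runs along the drawer's x. The point's axes turn with the lid: x along the hinge as the drawer's x, -y towards the free edge, z out of the lid's upper face (which looks away from the drawer when the lid stands open).
- lid_edge (a point): Middle of the lid's free edge on its upper face, 113.5 mm from the hinge axis. Lid: 246 mm long (x -123 to 123 mm), 8 mm thick. On its upper face: a brass knob, 16 mm across, 17 mm high, 94 mm from the hinge at x = 20 mm, and the latch eye, 17 mm across, 18 mm high, 83 mm from the hinge at x = -55 mm; the rest is plain.
- hook (a joint): Brass hook that swings flat on the divider about an upright screw, rad: 0 = home (a stop), pointing to the drawer's +y over the lid, its tip through the eye; 1.57 = aside, pointing to the drawer's -x along the divider; stop at 2.2. From aside to home it turns clockwise seen from above. It starts aside, is moved by under 1 N at its knob and stays where it is left.
- hook_pivot (a point): The hook's screw axis on the divider, at the drawer's x = -60 mm, y = 62.5 mm; this point is 79 mm up, at mid-height of the hook's shank (4.4 mm thick, its underside 7 mm above the divider and the shut lid). The hook reaches 42 mm from here. The point turns with the hook: its y points along the hook to the tip.
- hook_knob (a point): Small upright brass finger knob on the hook, 26 mm from its pivot: 7 to 9 mm across, from 79 to 96 mm above the desk; this point is at 87 mm. Pushing it sideways swings the hook.
- reader_center (a point): Centre of the loose white card reader, a block 62 x 42 x 16 mm (its x, y, z), 60 g, lying flat on the main compartment's floor with a dark card slot in one short side; z up.
- drive_center (a point): Centre of the metal body (44 x 18 x 10 mm in its x, y, z) of the loose chrome flash drive, 35 g, lying flat on the main compartment's floor. A stiff key ring, 24 mm across and 3 mm thick, sticks out flat at its +x end, to 46 mm from this point. z up.
- stick_center (a point): Centre of the loose translucent blue plastic stick (no ring), 56 x 18 x 9 mm in its x, y, z, lying roughly crosswise (long side along the drawer's y) somewhere along the lidded compartment's floor. To be left there.
- paperweight_center (a point): Centre of the squat glass paperweight, 62 mm across, 28 mm high, on the main compartment's floor. Bystander.
- eraser_center (a point): Centre of an eraser, 45 x 21 x 12 mm, on the main compartment's floor. Bystander.
- stapler: Stapler on the desk to the right of the drawer, 150 x 38 x 51 mm, origin under its centre. Bystander.
- mug: White mug on the desk to the left, 82 mm across, 92 mm high, origin under its centre. Bystander.
- pen_pot: Dark steel pot on the desk to the left, 76 mm across, 100 mm high, origin under its centre. Bystander.
There are look-alikes about, which are no part of the job. Of the things shaped like the part that bears drive_center, the bare steel one is meant.

How it is judged (in metres and radians):
On the way, in this order (a step that is already met when the one before it is completed fails the run):
1. card reader and flash drive lie flat on the side compartment's floor behind the divider, let go (x of reader_center in the frame of drawer between -0.118 and 0.118 m and y of reader_center in the frame of drawer between 0.077 and 0.18 m and height (world z) of reader_center below 0.0335 m and (angle between reader_center's own z axis and vertical below 0.15 rad or angle between reader_center's own z axis and vertical above 2.99 rad) and x of drive_center in the frame of drawer between -0.118 and 0.118 m and y of drive_center in the frame of drawer between 0.077 and 0.18 m and height (world z) of drive_center below 0.0305 m and (angle between drive_center's own z axis and vertical below 0.15 rad or angle between drive_center's own z axis and vertical above 2.99 rad) and contact force between the fingers and reader below 0.05 N and contact force between the fingers and drive below 0.05 N), for 0.2 s.
2. the lid is shut over them (x of reader_center in the frame of drawer between -0.118 and 0.118 m and y of reader_center in the frame of drawer between 0.077 and 0.18 m and height (world z) of reader_center below 0.0335 m and (angle between reader_center's own z axis and vertical below 0.15 rad or angle between reader_center's own z axis and vertical above 2.99 rad) and x of drive_center in the frame of drawer between -0.118 and 0.118 m and y of drive_center in the frame of drawer between 0.077 and 0.18 m and height (world z) of drive_center below 0.0305 m and (angle between drive_center's own z axis and vertical below 0.15 rad or angle between drive_center's own z axis and vertical above 2.99 rad) and value of joint lid below 0.05 rad), for 0.2 s.
At the end, for the whole second after the job is handed in: Reader and drive let go, at rest and flat (0.15 rad) on the side compartment's floor (centres 5 mm inside its walls, at most 3.5 mm too high), the stick still flat in there; lid shut (below 0.05 rad), hook home in the eye (below 0.12 rad) (all of step 2 and contact force between the fingers and reader below 0.05 N and contact force between the fingers and drive below 0.05 N and value of joint hook below 0.12 rad and x of stick_center in the frame of drawer between -0.12 and 0.12 m and y of stick_center in the frame of drawer between 0.075 and 0.182 m and height (world z) of stick_center below 0.0305 m and linear speed of each of reader, drive below 0.02 m/s); the robot touches nothing.
It fails at once if the stick is shifted by more than 20 mm (distance of stick_center from where it was at the start of the episode above 0.02 m).
It fails at once if the paperweight or the eraser is shifted by more than 20 mm (distance of any of paperweight_center, eraser_center from where it was at the start of the episode above 0.02 m).
It fails at once if stapler, mug or pen pot is shifted by more than 20 mm (distance of any of stapler, mug, pen_pot from where it was at the start of the episode above 0.02 m).
It fails at once if the hook is swung over the compartment while the lid is not down (value of joint hook below 1.1 rad and value of joint lid above 0.15 rad).
It also fails if it takes over 64 s, if anything falls off the work surface, if the arm or the gripper's body presses on something with over 40 N, if the wrist force passes 120 N, or if a joint passes its speed limit or range.

ROBOT

A 6-joint arm with a two-finger parallel gripper is mounted at the origin on the work surface. World frame = base frame: x ahead of the robot, y to its left, z up, the work surface at z = 0. Lengths are in mm, angles in rad, forces in N, time in s.
With the tool pointing down it reaches from about 275 to 1000 mm from the base axis. Payload 8.4 kg.
Tool frame: the origin (TCP) lies midway between the tips of the shut fingers; the grasp point (between the pads) lies 19 mm behind it; z points along the fingers, y is the direction in which the jaws open and shut (so a half turn about z gives the same grasp; the last joint's range is limited). The gripper opens to 85 mm and grips with 20 to 120 N. Pads are 22 mm wide; open, the fingers measure 114 mm over their backs; the gripper's body (76 mm by 85 mm) begins 54 mm behind the grasp point. The pads swing forward as they close: fully open they stand 13 mm farther back than shut.
Start: joints at [-1.18, 0.353, 1.633, -0, 1.155, -0.002], TCP at [239.234, -577.404, 231.281] pointing down, gripper open.
Joint ranges: [-2.63, 2.63], [-0.92, 2.1], [0.06, 2.66], [-1.3, 4.44], [0, 2.69], [-3.02, 3.02]. Speed limits (rad/s): [2.22, 2.22, 2.79, 3.14, 3.14, 3.14].

INTERFACE

Orientations are given as [roll, pitch, yaw] about the fixed x, y, z axes, in that order (R = Rz(yaw) Ry(pitch) Rx(roll)).
In Python, from rig import * gives the robot as it stands.
- The arm moves only by the tool play_rows, never from a script. Its argument "moves" is a list of rows, each a list of 3 entries, a list of its own where there are three numbers: the shift along the tool's x, y, z in m, then the turn, a rotation vector about the tool's x, y, z in rad, then the opening in per cent of the stroke, from 0 (shut) to 100 (fully open). In form: [[[x, y, z], [rx, ry, rz], fingers], ...]. A call has 1 to 20 rows; each row shifts and turns the commanded pose from where the row before left it, along the tool's axes as they then stand; what a row does not reach is not made up. A row lasts 1/10 s, in which the tool goes at most 50 mm and 8.59 degrees, less where a joint would pass 70% of its speed; a pose out of reach is approached as far as the arm can. A call is refused whole if a number of a shift passes 0.05 or a number of a turn 0.15, either way. A call with a gripper value outside its range is refused whole. The fingers move at their own pace and stop on an object; "squeeze" is the grip in N (left out, the last holds). Time passes only in rows, so rows that do not move let the fingers close. It gives the time, the measured TCP pose, the force and the opening at its end, in the units of the state.
- sense(): the state, without advancing time (a new reading comes with each control period).
- grab_frame(name): name is "side" or "top"; returns a dict with "pixels" (480x640x3 uint8, red, green, blue), "intrinsics" (3x3 intrinsics, pixels), "R" (3x3) and "t" (3): a world point X has camera coordinates R X + t. Camera axes: x right, y down, z forward; pixel columns grow to the right and rows downward; lengths in mm; the calibration is good to about 2 mm. A picture is of the moment at which its call begins. There is no depth.
- sign_off(): hands the job in, once; it reports no verdict.
The state is a dict: "clock": time; "qpos": joint angles; "qvel": joint speeds; "joint_efforts": joint torques, N m; "eef_pos": TCP position; "tcp_rot": TCP orientation; "contact_force": force on the tool from outside, world axes, zero at the start; "wrist_torque": the same for the moment, N m; "opening": opening from 0.0 (shut) to 1.0 (fully open).
Only numpy, scipy, OpenCV 4.12 (cv2) and the standard library are available. Lean on these libraries where they do the work, as an engineer would, in place of code of your own. Each camera call takes 0.05 s, during which the arm holds its last target. There are 200 camera calls.

## Working session

There is one attempt and no reset: what is moved stays moved. The work goes in short steps, Python scripts to look and compute and a tool call to move; the robot and the scene stay as the last step left them, time stands still between calls to the robot, and variables do not carry over. Pictures are saved under pics/ and viewed, about 8 in all and at most 12, crops included, and the job is handed in when it is done.

Besides the shell and the picture viewer there is one more tool, called after "Emit:" by a JSON object that holds its "name" and its "arguments", one argument or row to a line. play_rows: Moves the arm, as the interface text tells. Its arguments: {"type":"object","properties":{"moves":{"type":"array"},"squeeze":{"type":"number"}},"required":["moves"]}

```bash
mkdir -p pics; ls; python3 - <<'E'
from rig import *
import cv2,numpy as np
for n in ["top","side"]:
    f=grab_frame(n); cv2.imwrite(f"pics/{n}0.png",f["pixels"][:,:,::-1])
    print(n,np.round(f["intrinsics"],1).tolist(),np.round(f["R"],4).tolist(),np.round(f["t"],1).tolist())
print(sense())
E
```

```text
pics
top [[591.1, 0.0, 319.2], [0.0, 591.1, 234.1], [0.0, 0.0, 1.0]] [[-0.0281, -0.9996, -0.004], [-0.9846, 0.0284, -0.1727], [0.1728, -0.0009, -0.985]] [45.9, 529.8, 1438.6]
side [[500.9, 0.0, 325.3], [0.0, 500.9, 241.6], [0.0, 0.0, 1.0]] [[0.9978, -0.0659, 0.0073], [-0.0304, -0.5524, -0.833], [0.0589, 0.8309, -0.5532]] [-537.5, 86.1, 1117.8]
{'clock': 0.1, 'qpos': array([-1.18039699e+00,  3.53597372e-01,  1.63407047e+00,  1.50769142e-05,
        1.15518474e+00, -2.39108012e-03]), 'qvel': array([-0.00086977, -0.00313461, -0.0033931 , -0.00111402, -0.00088972,
        0.00063258]), 'joint_efforts': array([ 1.91328858e-03, -6.06355548e+01, -3.42817783e+01,  4.51413405e-05,
        3.91992886e-03, -4.66713047e-06]), 'eef_pos': array([ 239.07585464, -577.00149348,  230.62062549]), 'tcp_rot': array([-3.14033277e+00, -1.67982575e-05,  3.92784311e-01]), 'contact_force': array([-0.21119688,  0.52089261,  0.29493839]), 'wrist_torque': array([-0.01516472, -0.00795929,  0.00806446]), 'opening': 0.9962097474373545}
```

View pics/top0.png

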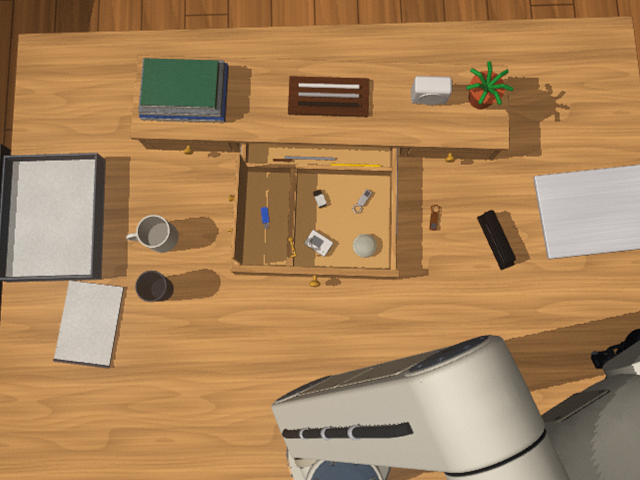

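View pics/side0.png

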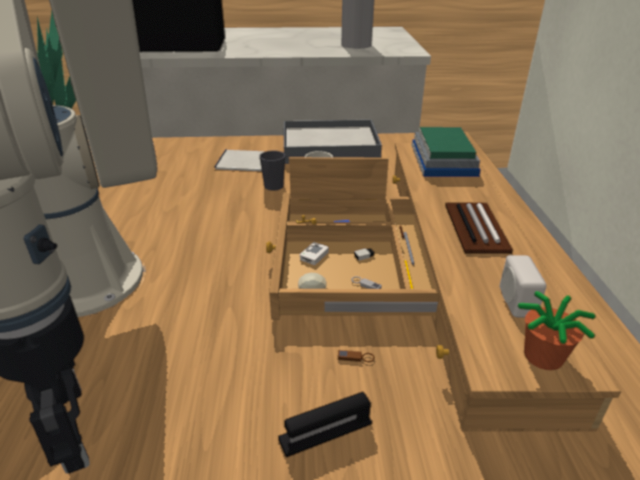

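Top view: the candidates are

- Flash-drive shapes: chrome drive at (364,200) with its ring at (358,209), brown keyed drive on the desk at (435,217), blue stick at (265,216).
- White blocks: reader at (319,243), eraser with dark sleeve at (320,198), white speaker on the unit at (432,90).

I choose the chrome drive at (364,200) and the reader at (319,243). I'll check both in a close crop.

```bash
cat > h.py <<'E'
from rig import *
import cv2,numpy as np
def proj(f,X): 
    c=f["R"]@np.asarray(X,float)+f["t"]; p=f["intrinsics"]@c; return p[:2]/p[2]
def ray(f,uv):
    d=np.linalg.inv(f["intrinsics"])@np.array([uv[0],uv[1],1.]); R=np.array(f["R"])
    return -R.T@f["t"],R.T@d
def plane(f,uv,z):
    o,d=ray(f,uv); return o+d*(z-o[2])/d[2]
def tri(f,a,g,b):
    o1,d1=ray(f,a);o2,d2=ray(g,b); d1/=np.linalg.norm(d1);d2/=np.linalg.norm(d2)
    s=np.linalg.lstsq(np.c_[d1,-d2],o2-o1,rcond=None)[0]
    p,q=o1+s[0]*d1,o2+s[1]*d2; return (p+q)/2,np.linalg.norm(p-q)
E
python3 - <<'E'
import cv2
t=cv2.imread("pics/top0.png")[140:285,225:405]; s=cv2.imread("pics/side0.png")[150:315,265:445]
cv2.imwrite("pics/topc.png",cv2.resize(t,None,fx=4,fy=4,interpolation=cv2.INTER_CUBIC))
cv2.imwrite("pics/sidec.png",cv2.resize(s,None,fx=3.6,fy=3.6,interpolation=cv2.INTER_CUBIC))
E
```

```text
(no output)
```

View pics/topc.png

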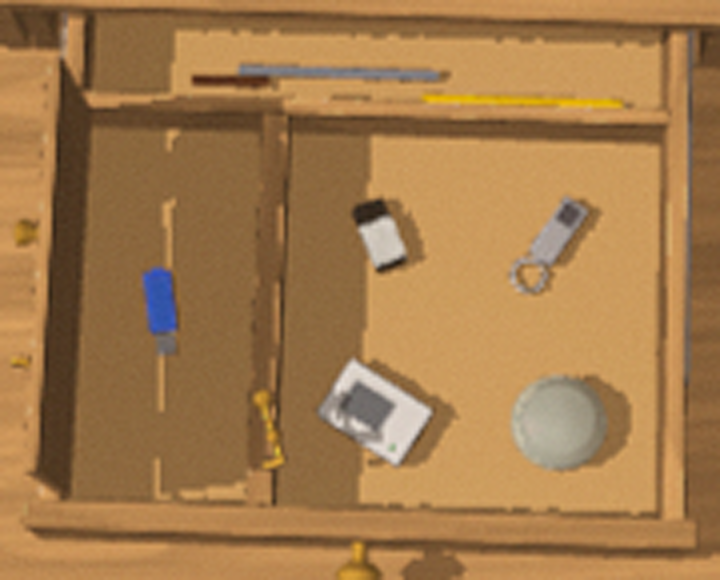

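View pics/sidec.png

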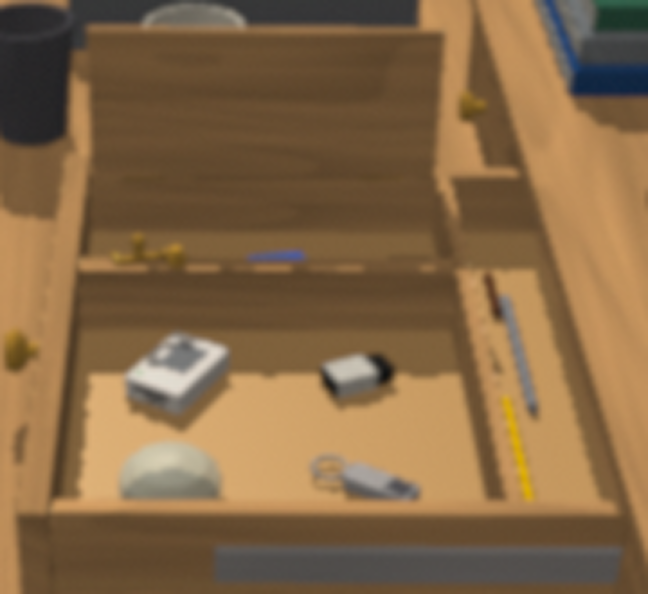

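The crops confirm the choice. In the top crop the chrome drive with its ring is at (555,245) and the white reader at (376,412). The eraser is at (380,235), the blue stick at (160,310), the hook aside at (266,430), and the lid stands open. Now measuring.

```bash
python3 - <<'E'
from h import *
f=grab_frame("top");g=grab_frame("side")
T=lambda u,v:(u/4+225-.375,v/4+140-.375); S=lambda u,v:(u/3.6+265-.36,v/3.6+150-.36)
r=lambda a:np.round(a,1)
print("cams",r(ray(f,(0,0))[0]),r(ray(g,(0,0))[0]))
for n,p,z in [("back-right in",(664,123),70),("back div R",(290,117),70),("front div R",(276,503),76),("front-right in",(660,519),76),("front lid corner in",(66,500),76),("div L back",(264,114),70),("div L front",(247,502),76)]:
    print(n,r(plane(f,T(*p),z)))
print("hook pivot",r(tri(f,T(262,398),g,S(180,255))[0]), "drawer corners tri", [ (r(a[0]),r(a[1])) for a in [tri(f,T(276,503),g,S(80,268)),tri(f,T(280,118),g,S(455,266))]])
def comp(im,m,roi):
    k=np.zeros_like(m);k[roi[1]:roi[3],roi[0]:roi[2]]=m[roi[1]:roi[3],roi[0]:roi[2]]
    c=max(cv2.findContours(k,cv2.RETR_EXTERNAL,cv2.CHAIN_APPROX_NONE)[0],key=cv2.contourArea); return c
def low(f,th):
    hsv=cv2.cvtColor(f["pixels"],cv2.COLOR_RGB2HSV); return ((hsv[...,1]<th)&(hsv[...,2]>60)).astype(np.uint8)*255
mt=low(f,75);ms=low(g,75)
rois={"reader":((302,226,335,260),(298,238,332,268),38),"drive":((350,185,376,216),(346,270,384,294),32),"eraser":((311,186,330,210),(352,245,378,262),34)}
for n,(a,b,z) in rois.items():
    c=comp(f,mt,a);d=comp(g,ms,b)
    for nm,cam,cc in(("top",f,c),("side",g,d)):
        P=np.array([plane(cam,q[0],z)[:2] for q in cc],np.float32); R=cv2.minAreaRect(P); print(n,nm,r(R[0]),r(R[1]),round(R[2],1),"px",cc.min(0)[0],cc.max(0)[0])
    M=cv2.moments(c);N=cv2.moments(d); t=tri(f,(M["m10"]/M["m00"],M["m01"]/M["m00"]),g,(N["m10"]/N["m00"],N["m01"]/N["m00"])); print("  tri",r(t[0]),r(t[1]))
hsv=cv2.cvtColor(f["pixels"],cv2.COLOR_RGB2HSV); bl=(cv2.inRange(hsv,(105,120,60),(130,255,255)))
c=comp(f,bl,(240,180,290,260));P=np.array([plane(f,q[0],31)[:2] for q in c],np.float32);R=cv2.minAreaRect(P);print("stick blue",r(R[0]),r(R[1]),R[2])
y=cv2.inRange(hsv,(18,140,60),(32,255,255)); 
for w in [(283,230,302,262)]:
    c=comp(f,y,w);P=np.array([plane(f,q[0],80)[:2] for q in c],np.float32);print("hook",r(P.min(0)),r(P.max(0)))
E
```

```text
cams [ 274.3   32.2 1508.7] [ 473.  -916.6  694.1]
back-right in [ 684.4 -153.5   70. ]
back div R [695.2  81.7  70. ]
front div R [450.1  95.3  76. ]
front-right in [ 433.6 -138.1   76. ]
front lid corner in [455.6 223.4  76. ]
div L back [697.6  98.1  70. ]
div L front [451.2 113.   76. ]
hook pivot [517.3 102.7  76.1] drawer corners tri [(array([451.9,  95.6,  72.8]), np.float64(2.9)), (array([697.8,  87.9,  70.3]), np.float64(6.1))]
reader top [510.8  33.8] [61.9 43.7] 54.9 px [304 230] [332 255]
reader side [512.7  25.2] [80.1 51.8] 56.5 px [300 242] [328 264]
  tri [512.8  33.7  30.7] 1.7
drive top [616.7 -79.9] [19.  66.9] 51.8 px [353 189] [371 212]
drive side [625.4 -90.7] [26.8 46.9] 52.4 px [359 279] [380 288]
  tri [625.3 -85.9  29.5] 1.4
eraser top [622.   25.8] [31.6 22.9] 20.7 px [315 193] [325 206]
eraser side [626.2  20.7] [35.9 40.3] 12.7 px [355 248] [370 259]
  tri [624.8  25.9  30.1] 3.0
stick blue [588.5 168.9] [39.9 15.8] 6.218794345855713
hook [472.6  91.2] [517.4 107.6]
```

```bash
cat >> h.py <<'E'
def go(p,x,y,z,yaw=None):
    "tool-axis shift (m) and turn from pose p (x,y,z,yaw) to a goal; turn first, then shift"
    dy=0 if yaw is None else (yaw-p[3]+np.pi)%(2*np.pi)-np.pi
    w=p[3]+dy; c,s=np.cos(w),np.sin(w); dx,dyy=x-p[0],y-p[1]
    return "turn rz %.3f  shift %s m"%(-dy,np.round(np.array([c*dx+s*dyy,s*dx-c*dyy,p[2]-z])/1000,4))
def pose():
    s=sense(); return (*s["eef_pos"],s["tcp_rot"][2]),s
E
python3 - <<'E'
from h import *
f=grab_frame("top");g=grab_frame("side")
T=lambda u,v:(u/4+225-.375,v/4+140-.375); S=lambda u,v:(u/3.6+265-.36,v/3.6+150-.36)
r=lambda a:np.round(a,1)
L=np.array([(125,-185.5),(125,54.5),(-125,54.5),(-125,-185.5),(-125,185.5),(125,70.5),(-125,70.5)],float)
W=np.array([(684.4,-153.5),(695.2,81.7),(450.1,95.3),(433.6,-138.1),(455.6,223.4),(697.6,98.1),(451.2,113)])
H=(L-L.mean(0)).T@(W-W.mean(0)); yaw=np.arctan2(H[0,1]-H[1,0],H[0,0]+H[1,1])
R=np.array([[np.cos(yaw),-np.sin(yaw)],[np.sin(yaw),np.cos(yaw)]]); o=W.mean(0)-R@L.mean(0)
print("drawer",r(o),round(yaw,4),"res",r((L@R.T+o-W)).tolist())
np.savez("drawer.npz",o=o,R=R,yaw=yaw)
D=lambda p:r(R.T@(np.array(p)[:2]-o)); 
for n,p in dict(reader=(510.8,33.8),reader2=(512.8,33.7),drive=(626.1,-87.3),drive2=(625.3,-85.9),stick=(588.5,168.9),eraser=(622,26),pivot=(517.3,102.7)).items(): print(n,D(p))
for a,b in (((40,90),(443,33)),((30,470),(88,27))):
    t=tri(f,T(*a),g,S(*b)); print("lid edge",r(t[0]),r(t[1]),D(t[0]))
# silhouette PCA of the drive, upsampled
im=cv2.resize(f["pixels"][183:219,346:380],None,fx=8,fy=8,interpolation=cv2.INTER_CUBIC); h=cv2.cvtColor(im,cv2.COLOR_RGB2HSV)
m=((h[...,1]<80)&(h[...,2]>70)).astype(np.uint8)
c=max(cv2.findContours(m,cv2.RETR_EXTERNAL,cv2.CHAIN_APPROX_NONE)[0],key=cv2.contourArea)[:,0]
P=np.array([plane(f,(q[0]/8+346-.44,q[1]/8+183-.44),30)[:2] for q in c],np.float32)
print("drive",[np.round(a,1) for a in cv2.minAreaRect(P)],"line",cv2.fitLine(P,cv2.DIST_L2,0,.01,.01).ravel().round(3))
s=cv2.resize(f["pixels"][183:219,346:380],(272,288),interpolation=cv2.INTER_CUBIC).copy();cv2.drawContours(s,[c],-1,(255,0,0),1)
im=cv2.resize(f["pixels"][150:270,215:300,::-1],None,fx=4,fy=4,interpolation=cv2.INTER_CUBIC); o_=np.zeros((480,640,3),np.uint8);o_[:288,:272]=s[...,::-1];o_[:,290:290+340]=im;cv2.imwrite("pics/c3.png",o_)
E
```

```text
drawer [569.8  35.5] -0.0567 res [[-0.3, -3.3], [2.5, 1.1], [-2.0, 1.7], [0.9, -4.5], [-0.1, 4.4], [1.0, 0.7], [-2.2, -0.0]]
reader [-58.8  -5. ]
reader2 [-56.8  -5. ]
drive [  63.1 -119.4]
drive2 [  62.3 -118.1]
stick [ 11.1 134.3]
eraser [52.6 -6.5]
pivot [-56.3  64.1]
lid edge [697.1 224.  173.7] 22.2 [116.4 195.4]
lid edge [461.3 229.4 183.7] 3.4 [-119.3  187.5]
drive [array([616.9, -79.1]), array([23.2, 69. ]), np.float64(56.9)] line [ 8.05000e-01 -5.93000e-01  6.11777e+02 -7.64760e+01]
```

View pics/c3.png

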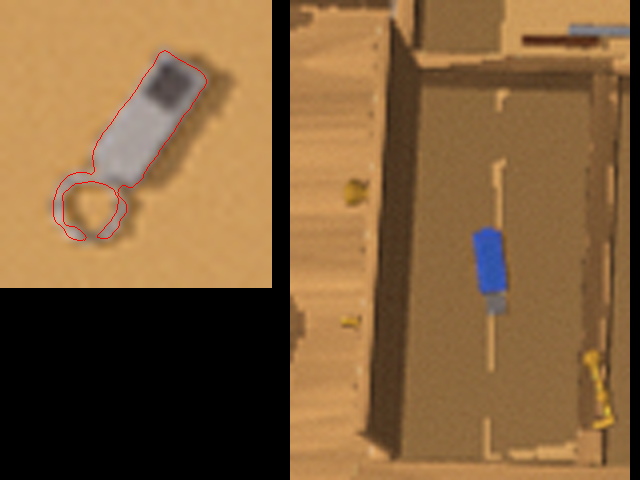

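The third crop shows the chrome body outlined, with its axis about 146° and the ring end at lower left. It also shows the stick at (490,270), the hook aside at (598,390), and the lid about upright. Reader first.

```bash
python3 - <<'E'
from h import *
p,s=pose(); print(p); print(go(p,511.5,33.8,160,0.96)); print(go((511.5,33.8,160,.96),511.5,33.8,24.5))
E
```

```text
(np.float64(239.18547244089865), np.float64(-577.2756590468204), np.float64(231.06189499186894), np.float64(0.39280300242470556))
turn rz -0.567  shift [ 0.6568 -0.1274  0.0711] m
turn rz 0.000  shift [0.     0.     0.1355] m
```

Emit:
{"name": "play_rows", "arguments": {
  "moves": [
    [[0,0,0],[0,0,-0.142],75],
    [[0,0,0],[0,0,-0.142],75],
    [[0,0,0],[0,0,-0.142],75],
    [[0,0,0],[0,0,-0.141],75],
    [[0.041,-0.008,0],[0,0,0],75],
    [[0.041,-0.008,0],[0,0,0],75],
    [[0.041,-0.008,0],[0,0,0],75],
    [[0.041,-0.008,0],[0,0,0],75],
    [[0.041,-0.008,0],[0,0,0],75],
    [[0.041,-0.008,0],[0,0,0],75],
    [[0.041,-0.008,0],[0,0,0],75],
    [[0.041,-0.008,0],[0,0,0],75],
    [[0.041,-0.008,0],[0,0,0],75],
    [[0.041,-0.008,0],[0,0,0],75],
    [[0.041,-0.008,0.01],[0,0,0],75],
    [[0.041,-0.008,0.01],[0,0,0],75],
    [[0.041,-0.008,0.01],[0,0,0],75],
    [[0.041,-0.008,0.01],[0,0,0],75],
    [[0.041,-0.008,0.015],[0,0,0],75],
    [[0.041,-0.008,0.015],[0,0,0],75]
  ]
}}

```text
clock: 2.3
eef_pos: [511.4, 35.1, 161.1]
tcp_rot: [3.141, -0.001, 0.96]
contact_force: [0.3, 0.1, 0.1]
opening: 0.753
```

```bash
python3 - <<'E'
from h import *
f=grab_frame("top");p,s=pose(); print(np.round(p,2),s["clock"],s["opening"]); print(go(p,511.5,33.8,24.5,.96))
cv2.imwrite("pics/t4.png",cv2.resize(f["pixels"][150:290,220:400,::-1],None,fx=4,fy=4,interpolation=cv2.INTER_CUBIC))
E
```

```text
[512.92  39.46 159.07   0.96] 2.35 0.7489631666409249
turn rz 0.000  shift [-0.0054  0.0021  0.1346] m
```

Emit:
{"name": "play_rows", "arguments": {
  "moves": [
    [[0,0,0],[0,0,0],75],
    [[0,0,0.03],[0,0,0],75],
    [[0,0,0.03],[0,0,0],75],
    [[0,0,0.03],[0,0,0],75],
    [[0,0,0],[0,0,0],75],
    [[0,0,0],[0,0,0],75]
  ]
}}

```text
clock: 2.95
eef_pos: [510.5, 32.5, 71.8]
tcp_rot: [-3.141, 0.001, 0.959]
contact_force: [0.3, 0.8, 0.3]
opening: 0.749
```

```bash
python3 - <<'E'
from h import *
f=grab_frame("top");g=grab_frame("side");p,s=pose(); print(np.round(p,2),s["clock"],s["opening"]); print(go(p,511.5,33.8,24.5,.96))
a=cv2.resize(f["pixels"][200:280,270:370,::-1],(400,320),interpolation=cv2.INTER_CUBIC);b=cv2.resize(g["pixels"][190:290,260:360,::-1],(400,400),interpolation=cv2.INTER_CUBIC)
o=np.zeros((400,800,3),np.uint8);o[:320,:400]=a;o[:,400:]=b;cv2.imwrite("pics/t4.png",o)
E
```

```text
[511.77  32.9   72.91   0.96] 3.05 0.7490080284794004
turn rz -0.001  shift [ 0.0006 -0.0007  0.0484] m
```

View pics/t4.png

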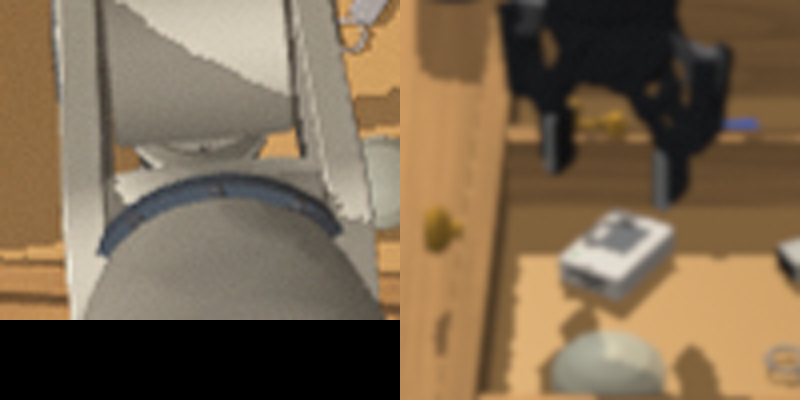

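The side view (right half) shows the fingers at (555,165) and (670,200), straddling the reader at (617,255). The arm blocks the top view. Descend and grip.

Emit:
{"name": "play_rows", "arguments": {
  "moves": [
    [[0,0,0.016],[0,0,0],75],
    [[0,0,0.016],[0,0,0],75],
    [[0,0,0.015],[0,0,0],75],
    [[0,0,0],[0,0,0],75],
    [[0,0,0],[0,0,0],30],
    [[0,0,0],[0,0,0],30],
    [[0,0,0],[0,0,0],30],
    [[0,0,0],[0,0,0],30],
    [[0,0,0],[0,0,0],30],
    [[0,0,0],[0,0,0],30]
  ],
  "squeeze": 30
}}

```text
clock: 4.05
eef_pos: [511.7, 33.3, 25.8]
tcp_rot: [3.14, -0.001, 0.96]
contact_force: [-1.1, -1.5, 6.2]
opening: 0.48
```

Emit:
{"name": "play_rows", "arguments": {
  "moves": [
    [[0,0,-0.01],[0,0,0],30],
    [[0,0,-0.025],[0,0,0],30],
    [[0,0,-0.03],[0,0,0],30],
    [[0,0,-0.03],[0,0,0],30],
    [[0,0,-0.03],[0,0,0],30],
    [[0,0,0],[0,0,-0.14],30],
    [[0,0,0],[0,0,-0.14],30],
    [[0,0,0],[0,0,-0.14],30],
    [[0,0,0],[0,0,-0.134],30],
    [[0,0,0],[0,0,0],30]
  ]
}}

```text
clock: 5.05
eef_pos: [510.8, 33.4, 150.3]
tcp_rot: [3.141, -0.0, 1.516]
contact_force: [-0.3, 0.6, -0.5]
opening: 0.479
```

```bash
python3 - <<'E'
from h import *
g=grab_frame("side");p,s=pose(); print(np.round(p,2),s["clock"],s["opening"],s["contact_force"]); print(go(p,516.4,153.7,150,1.514))
cv2.imwrite("pics/t5.png",cv2.resize(g["pixels"][150:300,240:420,::-1],None,fx=3,fy=3,interpolation=cv2.INTER_CUBIC))
E
```

```text
[510.86  33.35 150.18   1.51] 5.1 0.48183863000486354 [ 0.38565758 -0.23752698 -0.88303275]
turn rz -0.003  shift [ 0.1205 -0.0013  0.0002] m
```

View pics/t5.png

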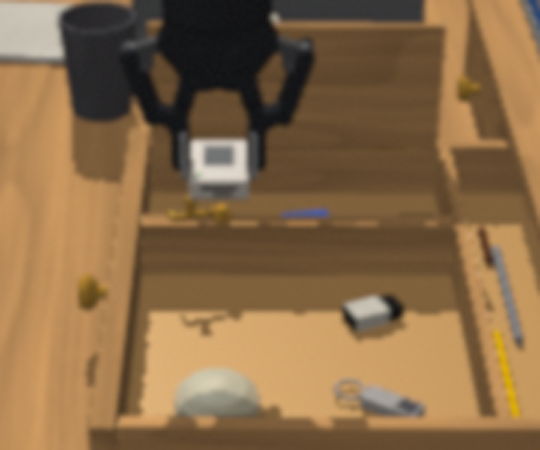

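The reader is held level at (218,165) in the crop, clear of the hook. Carry it over and lower it.

Emit:
{"name": "play_rows", "arguments": {
  "moves": [
    [[0.03,0,0],[0,0,0],30],
    [[0.03,0,0],[0,0,0],30],
    [[0.03,0,0],[0,0,0],30],
    [[0.03,-0.001,0],[0,0,0],30],
    [[0,0,0],[0,0,0],30],
    [[0,0,0.025],[0,0,0],30],
    [[0,0,0.03],[0,0,0],30],
    [[0,0,0.03],[0,0,0],30],
    [[0,0,0.02],[0,0,0],30],
    [[0,0,0.01],[0,0,0],30],
    [[0,0,0.005],[0,0,0],30],
    [[0,0,0.003],[0,0,0],30],
    [[0,0,0],[0,0,0],30],
    [[0,0,0],[0,0,0],30]
  ]
}}

```text
clock: 6.5
eef_pos: [517.1, 153.3, 27.1]
tcp_rot: [3.14, -0.0, 1.514]
contact_force: [0.2, -0.1, -1.4]
opening: 0.482
```

Emit:
{"name": "play_rows", "arguments": {
  "moves": [
    [[0,0,0.0015],[0,0,0],30],
    [[0,0,0],[0,0,0],55],
    [[0,0,0],[0,0,0],68],
    [[0,0,0],[0,0,0],68],
    [[0,0,0],[0,0,0],68],
    [[0,0,-0.01],[0,0,0],68],
    [[0,0,-0.03],[0,0,0],68],
    [[0,0,-0.04],[0,0,0],68],
    [[0,0,-0.045],[0,0,0],68],
    [[0,0,0],[0,0,0],60]
  ]
}}

```text
clock: 7.5
eef_pos: [520.1, 154.2, 156.1]
tcp_rot: [3.132, -0.003, 1.514]
contact_force: [0.5, 1.1, -0.1]
opening: 0.599
```

```bash
python3 - <<'E'
from h import *
p,s=pose(); print(np.round(p,2),s["clock"],s["opening"],s["contact_force"]); print(go(p,626.5,-86,160,2.548))
E
```

```text
[520.12 154.25 156.11   1.51] 7.5 0.5988004760027772 [ 0.45027544  1.12304106 -0.11169888]
turn rz -1.034  shift [-0.2226 -0.1396 -0.0039] m
```

Emit:
{"name": "play_rows", "arguments": {
  "moves": [
    [[0,0,0],[0,0,-0.147],45],
    [[0,0,0],[0,0,-0.147],45],
    [[0,0,0],[0,0,-0.148],45],
    [[0,0,0],[0,0,-0.148],45],
    [[0,0,0],[0,0,-0.148],45],
    [[0,0,0],[0,0,-0.148],45],
    [[0,0,0],[0,0,-0.148],45],
    [[-0.028,-0.017,0],[0,0,0],45],
    [[-0.028,-0.017,0],[0,0,0],45],
    [[-0.028,-0.017,0],[0,0,0],45],
    [[-0.028,-0.017,0],[0,0,0],45],
    [[-0.028,-0.017,0],[0,0,0],45],
    [[-0.028,-0.017,0],[0,0,0],45],
    [[-0.028,-0.017,0],[0,0,0],45],
    [[-0.028,-0.017,0],[0,0,0],45],
    [[0,0,0],[0,0,0],45],
    [[0,0,0.04],[0,0,0],45],
    [[0,0,0.04],[0,0,0],45],
    [[0,0,0],[0,0,0],45],
    [[0,0,0],[0,0,0],45]
  ]
}}

```text
clock: 9.5
eef_pos: [625.5, -84.3, 69.9]
tcp_rot: [-3.141, -0.002, 2.548]
contact_force: [0.5, -0.2, 0.5]
opening: 0.454
```

```bash
python3 - <<'E'
from h import *
g=grab_frame("side");f=grab_frame("top");p,s=pose(); print(np.round(p,2),s["clock"],s["opening"],s["contact_force"]); print(go(p,626.5,-86,25,2.548))
print("side px of TCP over floor-target", proj(g,p[:3]), proj(g,(626.5,-86,32)))
a=cv2.resize(f["pixels"][150:290,220:320,::-1],(400,560),interpolation=cv2.INTER_CUBIC);b=cv2.resize(g["pixels"][180:320,290:390,::-1],(400,560),interpolation=cv2.INTER_CUBIC)
cv2.imwrite("pics/t6.png",np.hstack([a,b]))
E
```

```text
[627.39 -84.66  71.85   2.55] 9.6 0.44992087376580997 [ 0.4064607   0.23837376 -0.44450123]
turn rz 0.000  shift [-0.     -0.0016  0.0469] m
side px of TCP over floor-target [370.71602026 267.46111436] [369.31492619 282.92290958]
```

View pics/t6.png

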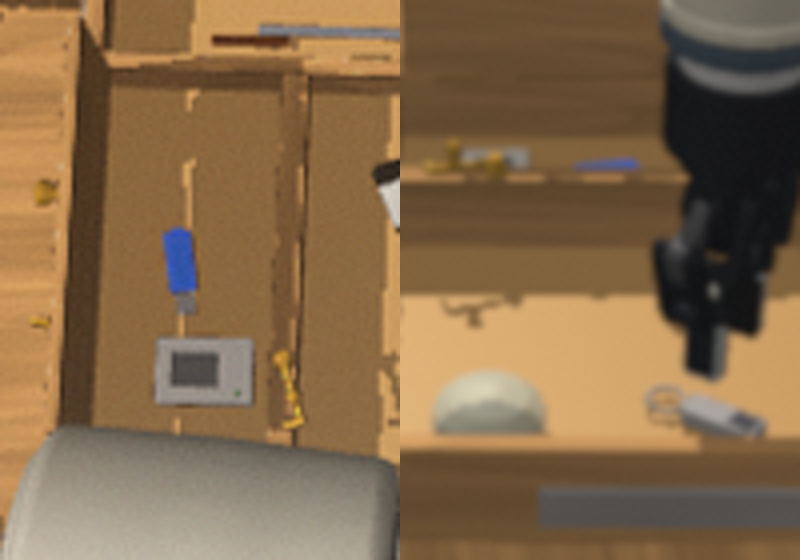

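Left half: the reader lies flat in the compartment at (205,370), clear of the stick, whose near end is at (187,312). Note the stick lies lengthwise, along the drawer's x, not crosswise as the text says. Right half: the fingers at (707,350) are over the drive at (725,415). Descend and grip.

Emit:
{"name": "play_rows", "arguments": {
  "moves": [
    [[0,-0.001,0.016],[0,0,0],45],
    [[0,0,0.016],[0,0,0],45],
    [[0,0,0.013],[0,0,0],45],
    [[0,0,0],[0,0,0],45],
    [[0,0,0],[0,0,0],45],
    [[0,0,0],[0,0,0],5],
    [[0,0,0],[0,0,0],5],
    [[0,0,0],[0,0,0],5],
    [[0,0,0],[0,0,0],5],
    [[0,0,0],[0,0,0],5],
    [[0,0,0],[0,0,0],5]
  ],
  "squeeze": 30
}}

```text
clock: 10.7
eef_pos: [626.0, -85.7, 25.3]
tcp_rot: [3.141, 0.001, 2.548]
contact_force: [-0.2, -1.2, 6.0]
opening: 0.197
```

Emit:
{"name": "play_rows", "arguments": {
  "moves": [
    [[0,0,-0.01],[0,0,0],5],
    [[0,0,-0.025],[0,0,0],5],
    [[0,0,-0.03],[0,0,0],5],
    [[0,0,-0.03],[0,0,0],5],
    [[0,0,-0.03],[0,0,0],5],
    [[0,0,0],[0,0,0.147],5],
    [[0,0,0],[0,0,0.147],5],
    [[0,0,0],[0,0,0.148],5],
    [[0,0,0],[0,0,0.148],5],
    [[0,0,0],[0,0,0.148],5],
    [[0,0,0],[0,0,0.148],5],
    [[0,0,0],[0,0,0.148],5],
    [[0,0,0],[0,0,0],5]
  ]
}}

```text
clock: 12.0
eef_pos: [625.3, -85.6, 150.0]
tcp_rot: [-3.141, -0.0, 1.512]
contact_force: [-0.4, -0.1, -0.6]
opening: 0.193
```

```bash
python3 - <<'E'
from h import *
g=grab_frame("side");p,s=pose(); print(np.round(p,2),s["clock"],s["opening"],s["contact_force"]); print(go(p,652.9,140.9,150,1.514))
cv2.imwrite("pics/t7.png",cv2.resize(g["pixels"][170:320,280:430,::-1],None,fx=3,fy=3,interpolation=cv2.INTER_CUBIC))
E
```

```text
[625.34 -85.64 150.02   1.52] 12.05 0.19589229341959521 [-0.04640966  0.47439157  0.17078001]
turn rz 0.003  shift [0.2277 0.0147 0.    ] m
```

View pics/t7.png

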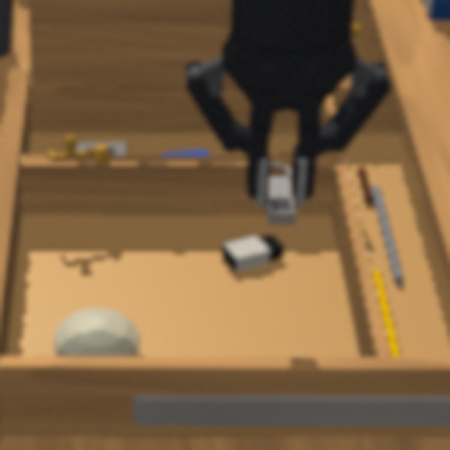

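The drive is held level between the fingers at (282,195), its body end toward the camera and the ring toward the compartment. Carry it over and lower it.

Emit:
{"name": "play_rows", "arguments": {
  "moves": [
    [[0.0285,0.0018,0],[0,0,0],5],
    [[0.0285,0.0018,0],[0,0,0],5],
    [[0.0285,0.0018,0],[0,0,0],5],
    [[0.0285,0.0018,0],[0,0,0],5],
    [[0.0285,0.0018,0],[0,0,0],5],
    [[0.0285,0.0018,0],[0,0,0],5],
    [[0.0285,0.0018,0],[0,0,0],5],
    [[0.0285,0.0018,0],[0,0,0],5],
    [[0,0,0],[0,0,0],5],
    [[0,0,0],[0,0,0],5],
    [[0,0,0.025],[0,0,0],5],
    [[0,0,0.03],[0,0,0],5],
    [[0,0,0.03],[0,0,0],5],
    [[0,0,0.02],[0,0,0],5],
    [[0,0,0.01],[0,0,0],5],
    [[0,0,0.005],[0,0,0],5],
    [[0,0,0.003],[0,0,0],5],
    [[0,0,0],[0,0,0],5],
    [[0,0,0],[0,0,0],5]
  ]
}}

```text
clock: 13.95
eef_pos: [653.6, 141.2, 27.8]
tcp_rot: [3.14, -0.0, 1.514]
contact_force: [-0.9, -0.0, -1.4]
opening: 0.199
```

Emit:
{"name": "play_rows", "arguments": {
  "moves": [
    [[0,0,0.002],[0,0,0],5],
    [[0,0,0],[0,0,0],5],
    [[0,0,0],[0,0,0],30],
    [[0,0,0],[0,0,0],38],
    [[0,0,0],[0,0,0],38],
    [[0,0,0],[0,0,0],38],
    [[0,0,-0.01],[0,0,0],38],
    [[0,0,-0.03],[0,0,0],38],
    [[0,0,-0.04],[0,0,0],38],
    [[0,0,-0.045],[0,0,0],38],
    [[0,0,-0.045],[0,0,0],0],
    [[0,0,-0.045],[0,0,0],0],
    [[0,0,0],[0,0,0],0],
    [[0,0,0],[0,0,0],0]
  ]
}}

```text
clock: 15.35
eef_pos: [653.5, 141.3, 241.9]
tcp_rot: [3.138, -0.001, 1.514]
contact_force: [-0.7, 0.2, 0.0]
opening: -0.0
```

```bash
python3 - <<'E'
from h import *
f=grab_frame("top");g=grab_frame("side");p,s=pose(); print(np.round(p,2),s["clock"],s["opening"],s["contact_force"])
d=np.load("drawer.npz"); W=lambda X,Y:d["R"]@[X,Y]+d["o"]
print("behind lid", W(-18,245), go(p,*W(-18,245),p[2]), "push pts",[np.round(W(-18,y),1).tolist() for y in (185,85)])
a=cv2.resize(f["pixels"][140:290,130:330,::-1],(800,600),interpolation=cv2.INTER_CUBIC)
cv2.imwrite("pics/t8.png",a)
E
```

```text
[652.16 140.96 238.99   1.51] 15.45 0.0002198333811068568 [0.59830749 0.16236305 0.13172569]
behind lid [565.74155243 281.11525142] turn rz 0.000  shift [ 0.135  -0.0943  0.    ] m push pts [[562.3, 221.2], [556.7, 121.4]]
```

View pics/t8.png

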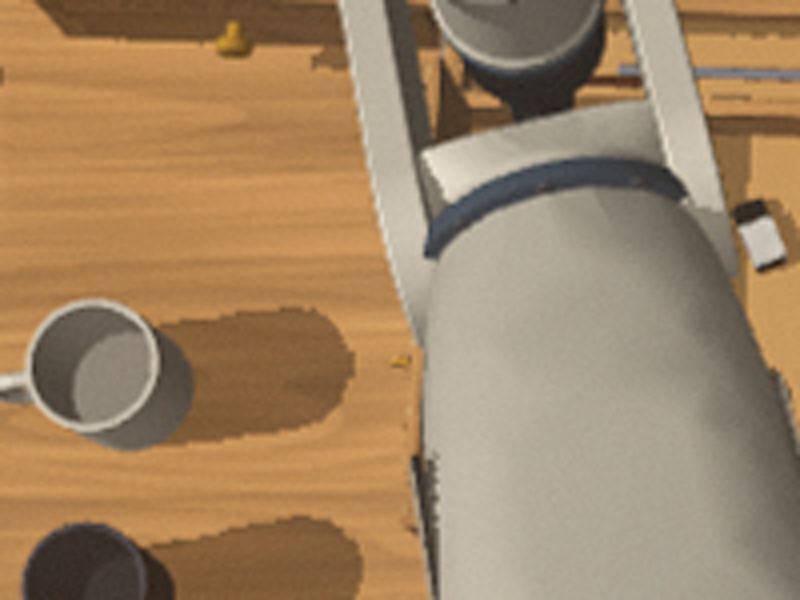

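The arm hides the compartment here. The mug at (95,365) and the pot at (85,575) are well left of the approach lane. Move behind the lid, where the top view should be free.

Emit:
{"name": "play_rows", "arguments": {
  "moves": [
    [[0.027,-0.019,0],[0,0,0],0],
    [[0.027,-0.019,0],[0,0,0],0],
    [[0.027,-0.019,0],[0,0,0],0],
    [[0.027,-0.019,0],[0,0,0],0],
    [[0.027,-0.019,0],[0,0,0],0],
    [[0,0,0],[0,0,0],0],
    [[0,0,0],[0,0,0],0]
  ]
}}

```text
clock: 16.15
eef_pos: [564.9, 281.4, 238.4]
tcp_rot: [-3.14, 0.002, 1.516]
contact_force: [-0.6, -0.9, 0.4]
opening: -0.004
```

```bash
python3 - <<'E'
from h import *
f=grab_frame("top");g=grab_frame("side");p,s=pose(); print(np.round(p,2),s["clock"],s["contact_force"])
d=np.load("drawer.npz"); D=lambda q:np.round(d["R"].T@(np.array(q)[:2]-d["o"]),1)
a=cv2.resize(f["pixels"][140:290,220:330,::-1],(440,600),interpolation=cv2.INTER_CUBIC);b=cv2.resize(g["pixels"][130:280,255:345+0,::-1],(360,600),interpolation=cv2.INTER_CUBIC)
cv2.imwrite("pics/t9.png",np.hstack([a,b]))
print("TCP drawer",D(p))
E
```

```text
[565.81 280.5  238.85   1.51] 16.25 [ 0.47468707  0.29087216 -0.30798322]
TCP drawer [-17.9 244.4]
```

View pics/t9.png

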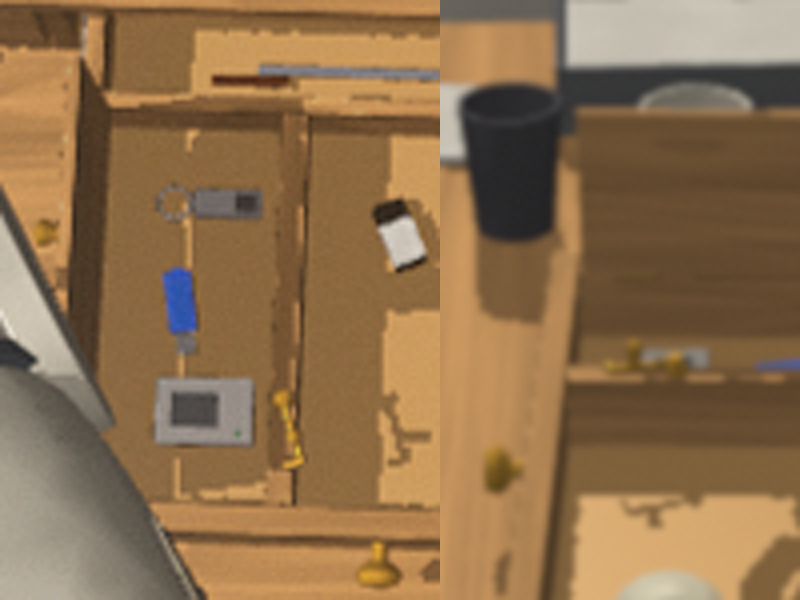

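All three lie flat and apart: the drive with its ring at (210,203), the stick at (180,310), the reader at (205,410). The hook is aside and the lid upright. Now swing the lid shut with closed fingers between the eye and the knob.

Emit:
{"name": "play_rows", "arguments": {
  "moves": [
    [[0,0,0.03],[0,0,0],0],
    [[0,0,0.03],[0,0,0],0],
    [[0,0,0.014],[0,0,0],0],
    [[-0.02,0,0],[0,0,0],0],
    [[-0.02,0,0],[0,0,0],0],
    [[-0.008,0,0],[0,0,0],0],
    [[-0.0124,0,0.001],[0,0,0],0],
    [[-0.0122,0,0.0024],[0,0,0],0],
    [[-0.0118,0,0.004],[0,0,0],0],
    [[-0.0111,0,0.0055],[0,0,0],0],
    [[-0.0103,0,0.0069],[0,0,0],0],
    [[-0.0094,0,0.0082],[0,0,0],0],
    [[0,0,0],[0,0,0],0]
  ]
}}

```text
clock: 17.55
eef_pos: [558.0, 164.8, 136.1]
tcp_rot: [-3.139, 0.001, 1.513]
contact_force: [-0.4, 0.8, -0.9]
opening: 0.003
```

Emit:
{"name": "play_rows", "arguments": {
  "moves": [
    [[-0.0082,0,0.0094],[0,0,0],0],
    [[-0.0069,0,0.0103],[0,0,0],0],
    [[-0.0055,0,0.0111],[0,0,0],0],
    [[-0.004,0,0.0118],[0,0,0],0],
    [[-0.0024,0,0.011],[0,0,0],0],
    [[-0.0008,0,0.006],[0,0,0],0],
    [[0,0,0.003],[0,0,0],0],
    [[0,0,0],[0,0,0],0]
  ]
}}

```text
clock: 18.35
eef_pos: [557.4, 138.6, 74.7]
tcp_rot: [-3.141, 0.0, 1.514]
contact_force: [-0.7, 0.3, 0.1]
opening: -0.0
```

```bash
python3 - <<'E'
from h import *
f=grab_frame("top");g=grab_frame("side");p,s=pose(); print(np.round(p,2),s["clock"],s["contact_force"])
cv2.imwrite("pics/t10.png",np.hstack([cv2.resize(f["pixels"][140:290,220:330,::-1],(440,600)),cv2.resize(g["pixels"][130:280,255:345,::-1],(360,600))]))
E
```

```text
[557.8  138.8   75.39   1.51] 18.45 [-0.95484296 -0.56401703  0.90265673]
```

Emit:
{"name": "play_rows", "arguments": {
  "moves": [
    [[0,0,0.002],[0,0,0],0],
    [[0,0,0.002],[0,0,0],0],
    [[0,0,0.002],[0,0,0],0],
    [[0,0,0],[0,0,0],0],
    [[0,0,0],[0,0,0],0]
  ]
}}

```text
clock: 18.95
eef_pos: [558.0, 138.7, 70.0]
tcp_rot: [3.141, -0.0, 1.514]
contact_force: [-1.7, -0.3, 7.7]
opening: -0.001
```

The 7.7 N upward force at z = 70 says the lid is down flush. Lift, then go behind the hook knob, above it, and look.

Emit:
{"name": "play_rows", "arguments": {
  "moves": [
    [[0,0,-0.02],[0,0,0],0],
    [[0,0,-0.025],[0,0,0],0],
    [[0,0,-0.025],[0,0,0],0],
    [[0,0,0],[0,0,-0.126],0],
    [[0,0,0],[0,0,-0.126],0],
    [[0,0,0],[0,0,-0.126],0],
    [[0,0,0],[0,0,-0.126],0],
    [[0,0,0],[0,0,-0.125],0],
    [[-0.0076,-0.0273,0],[0,0,0],0],
    [[-0.0076,-0.0273,0],[0,0,0],0],
    [[-0.0076,-0.0273,0],[0,0,0],0],
    [[0,0,0],[0,0,0],0],
    [[0,0,0],[0,0,0],0]
  ]
}}

```text
clock: 20.25
eef_pos: [501.3, 74.9, 139.4]
tcp_rot: [3.141, 0.0, 2.142]
contact_force: [0.7, 0.3, -0.1]
opening: 0.003
```

```bash
python3 - <<'E'
from h import *
f=grab_frame("top");g=grab_frame("side");p,s=pose(); print(np.round(p,2),s["clock"],s["contact_force"])
d=np.load("drawer.npz"); D=lambda q:np.round(d["R"].T@(np.array(q)[:2]-d["o"]),1); W=lambda X,Y:d["R"]@[X,Y]+d["o"]
print("drawer",D(p),go(p,*W(-70.3,35.85),89,2.143),"side px tcp",proj(g,p[:3]),"pivot",proj(g,[*W(-60,62.5),79]),"knob(1.8)",proj(g,[*W(-85.3,56.6),87]))
b=cv2.resize(g["pixels"][140:290,250:410,::-1],(640,600),interpolation=cv2.INTER_CUBIC)
cv2.imwrite("pics/t11.png",b)
E
```

```text
[502.07  75.55 139.45   2.14] 20.35 [-0.47819621  0.07096923  0.04155222]
drawer [-69.9  36.2] turn rz -0.000  shift [-0.     -0.0005  0.0504] m side px tcp [307.44588434 203.09807685] pivot [312.17409427 219.98012882] knob(1.8) [301.36464639 218.34844324]
```

View pics/t11.png

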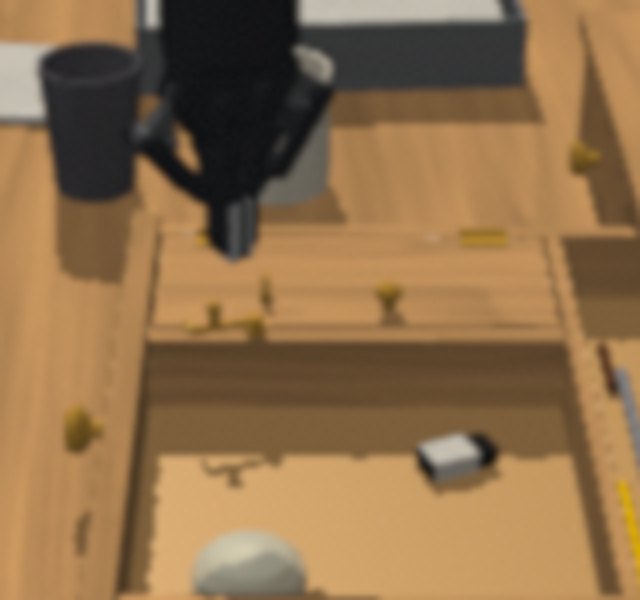

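The lid is shut flat. The hook is still aside, with its pivot at (257,325), knob at (213,315) and tip at (190,328); the eye is at (265,293). The hook sits about 3 mm further along x than my drawer fit predicts, so I shift for that. Descend behind the knob and swing rigidly about the pivot.

Emit:
{"name": "play_rows", "arguments": {
  "moves": [
    [[-0.001,0.003,0.02],[0,0,0],0],
    [[0,0,0.02],[0,0,0],0],
    [[0,0,0.01],[0,0,0],0],
    [[0,0,0],[0,0,0],0],
    [[0.0035,-0.0019,0],[0,0,0.14],0],
    [[0.0035,-0.0019,0],[0,0,0.14],0],
    [[0.0035,-0.0019,0],[0,0,0.14],0],
    [[0.0035,-0.0019,0],[0,0,0.14],0],
    [[0.0035,-0.0019,0],[0,0,0.14],0],
    [[0.0035,-0.0019,0],[0,0,0.14],0],
    [[0,0,0],[0,0,0],0]
  ]
}}

```text
clock: 21.45
eef_pos: [489.4, 93.9, 90.0]
tcp_rot: [3.141, -0.001, 1.301]
contact_force: [-0.2, -0.5, -0.3]
opening: -0.003
```

```bash
cat > hk.py <<'E'
from h import *
f=grab_frame("top");g=grab_frame("side");p,s=pose(); print(np.round(p,2),s["clock"],s["contact_force"])
d=np.load("drawer.npz"); print("drawer",np.round(d["R"].T@(np.array(p[:2])-d["o"]),1))
for n,c,(x0,y0,x1,y1) in (("top",f,(270,215,310,265)),("side",g,(290,205,330,228))):
    h=cv2.cvtColor(c["pixels"][y0:y1,x0:x1],cv2.COLOR_RGB2HSV); m=cv2.inRange(h,(17,170,90),(32,255,255))
    for q in cv2.findContours(m,cv2.RETR_EXTERNAL,cv2.CHAIN_APPROX_NONE)[0]:
        if len(q)>3: print(n,"brass blob",q[:,0].min(0)+[x0,y0],q[:,0].max(0)+[x0,y0])
E
python3 hk.py
```

```text
[489.5   93.53  89.79   1.31] 21.55 [0.36396612 0.6493621  0.17493278]
drawer [-83.5  53.4]
side brass blob [312 219] [315 223]
```

Emit:
{"name": "play_rows", "arguments": {
  "moves": [
    [[0.0035,-0.0019,0],[0,0,0.14],0],
    [[0.0035,-0.0019,0],[0,0,0.14],0],
    [[0.0035,-0.0019,0],[0,0,0.14],0],
    [[0.0035,-0.0019,0],[0,0,0.14],0],
    [[0.0035,-0.0019,0],[0,0,0.14],0],
    [[0.0035,-0.0019,0],[0,0,0.14],0],
    [[0.0035,-0.0019,0],[0,0,0.14],0],
    [[0.0018,-0.001,0],[0,0,0.07],0],
    [[0.0018,-0.001,0],[0,0,0.07],0],
    [[0,0,0],[0,0,0],0],
    [[0,0,0],[0,0,0],0]
  ]
}}

```text
clock: 22.65
eef_pos: [497.0, 122.4, 89.3]
tcp_rot: [3.142, -0.0, 0.187]
contact_force: [0.4, 0.0, -0.4]
opening: 0.003
```

```bash
python3 hk.py
```

```text
[4.9688e+02 1.2242e+02 8.9280e+01 1.9000e-01] 22.75 [-0.28439149  0.44870717  0.17093124]
drawer [-77.8  82.7]
side brass blob [312 218] [314 223]
```

Emit:
{"name": "play_rows", "arguments": {
  "moves": [
    [[0.0018,-0.001,0],[0,0,0.07],0],
    [[0.0018,-0.001,0],[0,0,0.07],0],
    [[0.0018,-0.001,0],[0,0,0.07],0],
    [[0,0,0],[0,0,0],0],
    [[0,0,0],[0,0,0],0],
    [[0,0,0],[0,0,0],0]
  ]
}}

```text
clock: 23.35
eef_pos: [501.8, 126.0, 89.2]
tcp_rot: [3.142, 0.0, -0.025]
contact_force: [0.7, 0.9, -0.5]
opening: -0.0
```

```bash
python3 hk.py
```

```text
[ 5.0181e+02  1.2605e+02  8.9200e+01 -3.0000e-02] 23.45 [-0.49115302 -0.08129972 -0.4058586 ]
drawer [-73.   86.6]
side brass blob [312 218] [315 223]
side brass blob [314 209] [316 214]
```

Emit:
{"name": "play_rows", "arguments": {
  "moves": [
    [[0.001,0,0],[0,0,0.01],0],
    [[0.001,0,0],[0,0,0.01],0],
    [[0,0,0],[0,0,0],0],
    [[0,0,0],[0,0,0],0]
  ]
}}

```text
clock: 23.85
eef_pos: [502.7, 126.1, 89.0]
tcp_rot: [3.141, 0.002, -0.048]
contact_force: [-4.8, 1.5, 2.6]
opening: -0.0
```

Emit:
{"name": "play_rows", "arguments": {
  "moves": [
    [[0.001,0,0],[0,0,0],0],
    [[0,0,0],[0,0,0],0],
    [[0,0,0],[0,0,0],0]
  ]
}}

```text
clock: 24.15
eef_pos: [503.0, 126.0, 88.9]
tcp_rot: [3.141, 0.004, -0.048]
contact_force: [-7.2, 2.1, 4.6]
opening: 0.0
```

Firm stop, 7 N. Back off and look.

Emit:
{"name": "play_rows", "arguments": {
  "moves": [
    [[-0.01,0,0],[0,0,0],0],
    [[-0.015,0,0],[0,0,0],0],
    [[0,0,-0.03],[0,0,0],0],
    [[0,0,-0.04],[0,0,0],0],
    [[0,0,-0.04],[0,0,0],0],
    [[-0.02,-0.04,-0.02],[0,0,0],0],
    [[-0.02,-0.045,0],[0,0,0],0],
    [[-0.02,-0.045,0],[0,0,0],0],
    [[-0.02,-0.045,0],[0,0,0],0],
    [[-0.02,-0.045,0],[0,0,0],0],
    [[0,0,0],[0,0,0],0],
    [[0,0,0],[0,0,0],0],
    [[0,0,0],[0,0,0],0]
  ]
}}

```text
clock: 25.45
eef_pos: [390.4, 350.8, 219.0]
tcp_rot: [3.141, -0.0, -0.047]
contact_force: [0.1, 0.3, 0.2]
opening: -0.0
```

```bash
python3 hk.py; python3 - <<'E'
from h import *
f=grab_frame("top");g=grab_frame("side")
a=cv2.resize(f["pixels"][190:280,225:305,::-1],(400,450),interpolation=cv2.INTER_CUBIC);b=cv2.resize(g["pixels"][180:240,285:345-10,::-1],(375,450),interpolation=cv2.INTER_CUBIC)
cv2.imwrite("pics/t12.png",np.hstack([a,b]))
E
```

```text
[ 3.9085e+02  3.5043e+02  2.1916e+02 -5.0000e-02] 25.55 [ 0.10894985  0.59590371 -0.00931176]
drawer [-196.5  304.3]
top brass blob [271 235] [292 242]
side brass blob [312 217] [315 223]
side brass blob [314 209] [316 214]
```

The picture limit is reached, so I check the hook angle numerically: brass pixels cast onto the z = 80 plane.

```bash
python3 - <<'E'
from h import *
f=grab_frame("top");d=np.load("drawer.npz")
h=cv2.cvtColor(f["pixels"],cv2.COLOR_RGB2HSV); m=cv2.inRange(h,(16,140,70),(33,255,255)); x0,y0,x1,y1=258,225,304,262
print("\n".join("".join(".#"[v>0] for v in r) for r in m[y0:y1,x0:x1]))
ys,xs=np.nonzero(m[233:246,270:296]); P=np.array([plane(f,(x+270,y+233),80)[:2] for x,y in zip(xs,ys)]); Q=(P-d["o"])@d["R"]
print(np.round(Q.min(0)),np.round(Q.max(0)))
for lo in range(60,112,5):
    k=(Q[:,1]>=lo)&(Q[:,1]<lo+5)
    if k.any(): print(lo,Q[k,0].min().round(1),Q[k,0].mean().round(1),Q[k,0].max().round(1),k.sum())
E
```

```text
Traceback (most recent call last):
TypeError: string indices must be integers, not 'numpy.bool'
```

```bash
python3 - <<'E'
from h import *
f=grab_frame("top");d=np.load("drawer.npz")
h=cv2.cvtColor(f["pixels"],cv2.COLOR_RGB2HSV); m=cv2.inRange(h,(16,140,70),(33,255,255)); x0,y0,x1,y1=258,225,304,262
print("\n".join("".join(".#"[int(v>0)] for v in r) for r in m[y0:y1,x0:x1]))
ys,xs=np.nonzero(m[233:246,270:296]); P=np.array([plane(f,(x+270,y+233),80)[:2] for x,y in zip(xs,ys)]); Q=(P-d["o"])@d["R"]
print(np.round(Q.min(0)),np.round(Q.max(0)))
for lo in range(60,112,5):
    k=(Q[:,1]>=lo)&(Q[:,1]<lo+5)
    if k.any(): print(lo,Q[k,0].min().round(1),Q[k,0].mean().round(1),Q[k,0].max().round(1),k.sum())
E
```

```text
##.###.#...#..##..##..####.###.......##.###.##
.##.#####.#.#.##.###...###.#.#..#.....##..#..#
###.###.###.#.#######..####...#..#....########
##.########..#...######.####.###...#.#####.#.#
########.#...##.#..##..#####.###..#...####.##.
####.#######...##.#########...#......##.######
#######..#.#...#######.#.####..##.#..#.#######
#######.##.....#####.##.####.....#....###.####
.###.#...###..#####..#..####......##.##.###..#
##..##.###.##..##.#.....####...#.##.#..####.##
.###..#####....##.##..#..####.####..#.########
#####.##############.#.....##....##...########
#...#.##.#..###########..#..#..###.#.#.###...#
##.##.###....######################..##.#.####
##.##.#.###.#######################.#..######.
###.#.##.#..########################.######...
.###.######.#.###..#..#####...######.#########
##########.....#####..#.####.#.####..#####.##.
#.#.####..#########.#...###..#....#.#..#.####.
...#.######.#.#.###.#..####.#.#.....##.##.###.
##.#####...###..##...##.##.#...##.##.#########
##########..###.#.########..#.#...#..#########
#####..#.#.#########.#.####.##..#....######.#.
#..##.###..###..###
[... 229 characters left out ...]
.#.########.#.#.#.#.#...####.#.#.
#...####..####..##.########..#.##...#.#######.
#.#####..#.#.##.###########.##......#########.
..######...##.##.#######.###....#....#########
.#####.#.#.##..#.#########.#...#..#..#####.###
#.########.###.#.#####.###.#........########.#
..#.#####..#....#.#.##.##.##........##.#..####
.############.#..###.###.###....#...##.#######
.....#.##..#.#..###.####.###........####..####
[-75.  51.] [-43. 114.]
60 -73.6 -58.1 -46.2 17
65 -73.6 -59.3 -46.3 15
70 -71.4 -59.5 -49.0 12
75 -73.9 -57.7 -44.1 19
80 -74.1 -60.5 -44.2 22
85 -74.2 -61.6 -49.4 13
90 -74.3 -59.8 -44.5 13
95 -72.0 -58.0 -44.7 19
100 -74.7 -60.5 -44.8 23
105 -74.9 -59.3 -44.9 21
110 -74.9 -61.2 -47.6 15
```

```bash
python3 - <<'E'
from h import *
f=grab_frame("top");d=np.load("drawer.npz")
h=cv2.cvtColor(f["pixels"],cv2.COLOR_RGB2HSV); m=cv2.inRange(h,(17,170,90),(32,255,255)); x0,y0,x1,y1=262,228,300,256
print("\n".join("".join(".#"[int(v>0)] for v in r) for r in m[y0:y1,x0:x1]))
ys,xs=np.nonzero(m[y0:y1,x0:x1]); P=np.array([plane(f,(x+x0,y+y0),79)[:2] for x,y in zip(xs,ys)]); Q=((P-d["o"])@d["R"]).astype(np.float32)
v=cv2.fitLine(Q,cv2.DIST_HUBER,0,.01,.01).ravel(); v[:2]*=np.sign(v[1]); print("hook angle",np.arctan2(-v[0],v[1]),"range",Q.min(0),Q.max(0))
W=lambda X,Y:d["R"]@[X,Y]+d["o"]
for a in (0,.12,.3): print(a,np.round([proj(f,[*W(-58-r*np.sin(a),63.5+r*np.cos(a)),z]) for r,z in((0,81),(26,95),(42,79))],1).tolist())
print("eye top",np.round(proj(f,[*W(-53,103.5),88]),1))
E
```

```text
......................................
......................................
......................................
......................................
......................................
......................................
......................................
............#.........................
..........###.........................
..........#########...................
...........########......#.###........
............###################.......
........................#######.......
...........................###........
............................#.........
......................................
......................................
......................................
......................................
......................................
......................................
......................................
......................................
......................................
......................................
......................................
......................................
......................................
hook angle -0.12787125 range [-65.968666  59.061287] [-49.666214 108.51429 ]
0 [[290.2, 238.7], [279.2, 237.4], [273.1, 238.3]]
0.12 [[290.2, 238.7], [279.2, 238.7], [273.2, 240.4]]
0.3 [[290.2, 238.7], [279.5, 240.6], [273.7, 243.3]]
eye top [273.7 235.7]
```

The hook's brass pixels match the prediction for angle 0: pivot about (290,239), knob about (277,237), tip in the eye about (273,237). At 0.12 rad the tip would be at row 240. The arm is clear, so I hand in.

```bash
python3 -c "
from rig import *
s=sense();print(s['clock'],s['contact_force'],abs(s['qvel']).max());print(sign_off())"
```

```text
25.8 [0.57159141 0.60558151 0.21831416] 0.005380562013016681
the job is handed in; nothing more can be done
None
```

I moved the card reader and the chrome key-ring drive into the side compartment, shut the lid and swung the hook home. I handed the job in at 25.8 s; no verdict was reported.

**Reader and drive:** the last clear top view before closing showed both lying flat in the compartment, apart from the stick. The stick had not visibly moved.

**Lid:** pressing it met 7.7 N at 70 mm, which is flush with the divider, and the picture afterwards showed it flat. The hook was still aside at that point. I did not measure the lid angle from the images.

**Hook:** it met a firm stop at about 7 N. The last picture was refused at the 12-view limit, so I checked the hook from its pixels in the top view. The pivot, knob and tip fit 0 rad to about a pixel. A rough line fit through the same pixels gave -0.13 rad; it takes in the eye and the raised knob as well, so I trusted the point check.

**Disagreements:**
- The stick lay lengthwise along the drawer's x, not crosswise as the text says.
- My drawer fit was about 3 mm off at the hook, and I corrected for that.

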